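# Sort returned sample jars by weight and lock the full ones in the carrier

### The arm

A 7-joint arm with a two-finger parallel gripper is mounted at the origin on a cart in front of the work surface, level with it; the furniture and walls round the work are solid. World frame = base frame: x ahead of the robot, y to its left, z up, the work surface at z = 0. Lengths are in m, angles in rad, forces in N, time in s.
With the tool pointing down it reaches from about 0.4 to 0.925 m from the base axis. Payload 4.1 kg.
Tool frame: the origin (TCP) lies at the very end of the fingers, on their centre line; the grasp point (between the pads) lies 19 mm behind it; z points along the fingers, y is the line along which they close (so a half turn about z gives the same grasp; the last joint's range is limited). The gripper opens to 85 mm and grips with 20 to 120 N. Pads are 22 mm wide; open, the fingers measure 114 mm over their backs; the gripper's body (76 mm by 85 mm) begins 54 mm behind the grasp point. The pads swing forward as they close: fully open they stand 13 mm farther back than shut.
Start: joints at [1.1, 0.398, 0.045, 1.537, -0.019, 1.207, -0.051], TCP at [0.236, -0.606, 0.199] pointing down, gripper open.
Joint ranges: [-2.82, 2.82], [-0.49, 2.23], [-1.37, 1.46], [0, 2.46], [-1.36, 4.5], [0.23, 2], [-2.94, 2.94]. Speed limits (rad/s): [2.57, 2.57, 3.14, 3.14, 3.14, 3.14, 3.14].

### API

Orientations are given as [roll, pitch, yaw] about the fixed x, y, z axes, in that order (R = Rz(yaw) Ry(pitch) Rx(roll)).
In Python, from bench import arm, eyes gives the robot as it stands (arm), with the cameras (eyes).
- The arm moves only by the tool steer_hand, called after "Call:" as name(argument=value, ...) on one line, values as JSON. Schema: {"type":"object","properties":{"increments":{"type":"array","items":{"type":"object","properties":{"dx":{"type":"number"},"dy":{"type":"number"},"dz":{"type":"number"},"spin":{"type":"number"}},"additionalProperties":false},"minItems":1,"maxItems":20},"finger_gap":{"type":"number"},"squeeze":{"type":"number"},"only":{"type":"string"},"quiet":{"type":"boolean"},"lines":{"type":"string"}},"required":["increments"],"additionalProperties":false}. increments is a list of rows, 1 to 20 of them, each an object with the fields dx, dy, dz (the shift in m), spin (a turn about the tool's z in rad); a field left out counts as zero; each row shifts and turns the commanded pose from where the row before left it, along the tool's axes as they then stand; what a row does not reach is not made up. A row lasts 1/12 s, in which the tool goes at most 0.0417 m and 0.125 rad, less where a joint would pass 70% of its speed; a pose out of reach is approached as far as the arm can. finger_gap is the finger opening in m, set as the call begins (left out keeps the last). The fingers move at their own pace and stop on an object; squeeze is the grip in N (left out, the last holds). Time passes only in rows, so rows that do not move let the fingers close. The tool returns the time, the measured TCP pose, the force, the opening and the grip force at its end. only (a regular expression) keeps the lines of the reply that match it, lines (a string "A,B") keeps lines A to B, and quiet returns only ok. Input that does not fit is refused with a message, and nothing moves.
- arm.sense(): the state, without advancing time (a new reading comes with each control period).
- eyes.grab_frame(name): name is "scene" or "top" or "wrist"; returns the picture (384x512x3 uint8, blue, green, red); there is no depth.
- eyes.camera_info(name): a dict with "intrinsics" (3x3 intrinsics, pixels), "rvec" (rotation vector, rad) and "tvec" (3), from world to camera coordinates, as OpenCV has them. Camera axes: x right, y down, z forward; pixel columns grow to the right and rows downward; lengths in m; the calibration is good to about 2 mm. A picture is of the moment at which its call begins: read the wrist's pose just before it. camera_info takes no time and is no camera call; for the wrist camera it gives the pose at the moment of the call.
- arm.finish_job(): hands the job in; it is judged then, once.
The state is a dict: "time": time; "joint_positions": joint angles; "joint_velocities": joint speeds; "tau": joint torques, N m; "tool_pos": TCP position; "orientation": TCP orientation; "contact_force": force on the tool from outside, world axes, zero at the start; "moment": the same for the moment, N m; "grip_width": finger opening in m; "grip_force": force on a finger pad.
Only numpy, scipy, OpenCV 4.12 (cv2) and the standard library are available. Lean on these libraries where they do the work, as an engineer would, in place of code of your own. Each camera call takes 0.05 s, during which the arm holds its last target. There are 200 camera calls.

### The job

The closed sample jars on the bench look alike, but some are full and the rest are empty; lift them to tell by their weight. Slide the jar carrier's lock to its open stop, stand every full jar in a nest of the carrier (any nest), and slide the lock fully back to its locked stop so that its arms hold the jars down; stand the empty jars upright in the steel tray. Leave the other things on the bench where they are.

Things in the scene. Friction and masses are not known exactly. Their poses are not given: they have to be found in the camera images.
- carrier: jar carrier, fixed, at the left: base plate 150 x 370 mm with a grey nest block (top 46 mm above the bench, three bevelled round nests along y, 88 mm apart, 59 mm in diameter, 28 mm deep). Origin on the bench under the middle nest; x to its back, y to its left. The lock bar runs along the front, 65 mm before the nests, in a channel 38 mm high.
- lock (a joint): the carrier's lock (m), a bar with three arms 14 mm wide, 83 to 88 mm above the bench. 0: locked stop, an arm over each nest, 3 mm above a seated jar. 0.044: open stop, bar shifted along the carrier's -y, arms midway between nests; jars then have 9 mm beside them, so hold them with fingers closing along the carrier's x. Takes about 3 N, stays where left.
- lock_grip (a point): centre of the lock's black grip at the right end of the lock bar: an upright block 22 mm thick (carrier's x), 36 mm long (carrier's y), from 44 to 76 mm above the bench, this point at 60 mm. It moves with the lock; pinch it across the 22 mm from above and slide it along the carrier's y.
- nest_1 (a point): centre of the floor of the carrier's right nest, 18 mm above the bench; the foot of a seated jar is here.
- nest_2 (a point): centre of the floor of the carrier's middle nest, 18 mm above the bench; the foot of a seated jar is here.
- nest_3 (a point): centre of the floor of the carrier's left nest, 18 mm above the bench; the foot of a seated jar is here.
- tray: loose shallow steel tray, 276 mm (its x) by 130 mm (its y), wall 28 mm high and 2.5 mm thick, floor 2.5 mm thick, at the right. Origin at the centre of its underside. Three jars stand in it in a row along x, 80 mm apart.
- jar_a: one of up to six look-alike closed jars (absent: None), standing on the bench at the start: white plastic, 53 mm in diameter, grey ribbed cap 56 mm in diameter from 44 to 62 mm (its top) above the foot; grip the cap. Origin at the centre of the foot, z up its axis. Empty about 60 g, full about 300 g; only the weight tells.
- jar_b: one of up to six look-alike closed jars (absent: None), standing on the bench at the start: white plastic, 53 mm in diameter, grey ribbed cap 56 mm in diameter from 44 to 62 mm (its top) above the foot; grip the cap. Origin at the centre of the foot, z up its axis. Empty about 60 g, full about 300 g; only the weight tells.
- jar_c: one of up to six look-alike closed jars (absent: None), standing on the bench at the start: white plastic, 53 mm in diameter, grey ribbed cap 56 mm in diameter from 44 to 62 mm (its top) above the foot; grip the cap. Origin at the centre of the foot, z up its axis. Empty about 60 g, full about 300 g; only the weight tells.
- jar_d: one of up to six look-alike closed jars (absent: None), standing on the bench at the start: white plastic, 53 mm in diameter, grey ribbed cap 56 mm in diameter from 44 to 62 mm (its top) above the foot; grip the cap. Origin at the centre of the foot, z up its axis. Empty about 60 g, full about 300 g; only the weight tells.
- jar_e: one of up to six look-alike closed jars (absent: None), standing on the bench at the start: white plastic, 53 mm in diameter, grey ribbed cap 56 mm in diameter from 44 to 62 mm (its top) above the foot; grip the cap. Origin at the centre of the foot, z up its axis. Empty about 60 g, full about 300 g; only the weight tells.
- jar_f: one of up to six look-alike closed jars (absent: None), standing on the bench at the start: white plastic, 53 mm in diameter, grey ribbed cap 56 mm in diameter from 44 to 62 mm (its top) above the foot; grip the cap. Origin at the centre of the foot, z up its axis. Empty about 60 g, full about 300 g; only the weight tells.
- tally_counter: grey hand tally counter, 58 x 60 x 36 mm, near the front edge, to be left alone; origin under its centre.
- tape_roll: roll of tape lying flat, 66 mm in diameter, 18 mm high, near the front edge at the left, to be left alone; origin under its centre.
- wipe_box: small white carton, 85 x 115 x 36 mm, behind the jars, to be left alone; origin under its centre.
- swab_pack: rounded white plastic pack, 76 x 105 x 42 mm, behind the tray, to be left alone; origin under its centre.

How it is judged:
On the way, in this order (a step that is already met when the one before it is completed fails the run):
1. the lock has been slid to its open stop (value of joint lock above 0.041 m), for 0.2 s.
2. the lock has been slid back to its locked stop (value of joint lock below 0.003 m), for 0.2 s.
At the end, for the whole second after the job is handed in: the lock is within 3 mm of its locked stop; every full jar stands upright on the floor of a nest (within 7 mm of its centre); every empty jar stands upright on the floor of the tray; all jars at rest. (Full: its weight is over 1.4 N.) (value of joint lock below 0.003 m and (((horizontal distance between jar_a and nest_1 below 0.007 m or horizontal distance between jar_a and nest_2 below 0.007 m or horizontal distance between jar_a and nest_3 below 0.007 m) and z of jar_a in the frame of carrier below 0.022 m and contact force between jar_a and carrier above 1.4 N and angle between jar_a's own z axis and vertical below 0.12 rad) or (x of jar_a in the frame of tray between -0.115 and 0.115 m and y of jar_a in the frame of tray between -0.045 and 0.045 m and z of jar_a in the frame of tray below 0.01 m and contact force between jar_a and tray below 1.4 N and angle between jar_a's own z axis and vertical below 0.12 rad)) and (((horizontal distance between jar_b and nest_1 below 0.007 m or horizontal distance between jar_b and nest_2 below 0.007 m or horizontal distance between jar_b and nest_3 below 0.007 m) and z of jar_b in the frame of carrier below 0.022 m and contact force between jar_b and carrier above 1.4 N and angle between jar_b's own z axis and vertical below 0.12 rad) or (x of jar_b in the frame of tray between -0.115 and 0.115 m and y of jar_b in the frame of tray between -0.045 and 0.045 m and z of jar_b in the frame of tray below 0.01 m and contact force between jar_b and tray below 1.4 N and angle between jar_b's own z axis and vertical below 0.12 rad)) and (((horizontal distance between jar_c and nest_1 below 0.007 m or horizontal distance between jar_c and nest_2 below 0.007 m or horizontal distance between jar_c and nest_3 below 0.007 m) and z of jar_c in the frame of carrier below 0.022 m and contact force between jar_c and carrier above 1.4 N and angle between jar_c's own z axis and vertical below 0.12 rad) or (x of jar_c in the frame of tray between -0.115 and 0.115 m and y of jar_c in the frame of tray between -0.045 and 0.045 m and z of jar_c in the frame of tray below 0.01 m and contact force between jar_c and tray below 1.4 N and angle between jar_c's own z axis and vertical below 0.12 rad)) and (((horizontal distance between jar_d and nest_1 below 0.007 m or horizontal distance between jar_d and nest_2 below 0.007 m or horizontal distance between jar_d and nest_3 below 0.007 m) and z of jar_d in the frame of carrier below 0.022 m and contact force between jar_d and carrier above 1.4 N and angle between jar_d's own z axis and vertical below 0.12 rad) or (x of jar_d in the frame of tray between -0.115 and 0.115 m and y of jar_d in the frame of tray between -0.045 and 0.045 m and z of jar_d in the frame of tray below 0.01 m and contact force between jar_d and tray below 1.4 N and angle between jar_d's own z axis and vertical below 0.12 rad)) and (((horizontal distance between jar_e and nest_1 below 0.007 m or horizontal distance between jar_e and nest_2 below 0.007 m or horizontal distance between jar_e and nest_3 below 0.007 m) and z of jar_e in the frame of carrier below 0.022 m and contact force between jar_e and carrier above 1.4 N and angle between jar_e's own z axis and vertical below 0.12 rad) or (x of jar_e in the frame of tray between -0.115 and 0.115 m and y of jar_e in the frame of tray between -0.045 and 0.045 m and z of jar_e in the frame of tray below 0.01 m and contact force between jar_e and tray below 1.4 N and angle between jar_e's own z axis and vertical below 0.12 rad)) and (((horizontal distance between jar_f and nest_1 below 0.007 m or horizontal distance between jar_f and nest_2 below 0.007 m or horizontal distance between jar_f and nest_3 below 0.007 m) and z of jar_f in the frame of carrier below 0.022 m and contact force between jar_f and carrier above 1.4 N and angle between jar_f's own z axis and vertical below 0.12 rad) or (x of jar_f in the frame of tray between -0.115 and 0.115 m and y of jar_f in the frame of tray between -0.045 and 0.045 m and z of jar_f in the frame of tray below 0.01 m and contact force between jar_f and tray below 1.4 N and angle between jar_f's own z axis and vertical below 0.12 rad)) and linear speed of each of jar_a, jar_b, jar_c, jar_d, jar_e, jar_f below 0.03 m/s); the robot touches nothing.
It fails at once if one of the other things on the bench (tally counter, tape roll, carton, pack) is pushed more than 4 cm away (distance of any of tally_counter, tape_roll, wipe_box, swab_pack from where it was at the start of the episode above 0.04 m).
Of jar_a, jar_b, jar_c, jar_d, jar_e, jar_f only 4 to 6 are there at a start; the rules pass over those that are not, and their reading is None.
At some moment in a run one of jar_a, jar_b, jar_c, jar_d, jar_e, jar_f, tray may be knocked a few centimetres aside while the robot is not near it.
It also fails if it takes over 210 s, if anything falls off the work surface, if the arm or the gripper's body presses on something with over 40 N, if the wrist force passes 120 N, or if a joint passes its speed limit or range.

## Working session

There is one attempt and no reset: what is moved stays moved. The work goes in short steps, Python scripts to look and compute and a tool call to move; the robot and the scene stay as the last step left them, time stands still between calls to the robot, and variables do not carry over. Pictures are saved under pics/ and viewed, at most 14 in all, crops included, and the job is handed in when it is done.

```bash
ls; mkdir -p pics
```

Run:
```python
from bench import arm, eyes
import cv2,numpy as np
s=arm.sense(); print({k:np.round(v,3).tolist() for k,v in s.items()})
for n in ("scene","top"):
    cv2.imwrite(f"pics/{n}0.png",cv2.resize(eyes.grab_frame(n),(800,600),interpolation=cv2.INTER_CUBIC))
    c=eyes.camera_info(n); R=cv2.Rodrigues(np.array(c["rvec"]))[0]; print(n,np.array(c["intrinsics"]).round(1).tolist(),(-R.T@np.array(c["tvec"]).ravel()).round(3))
```

```text
bench.py
pics
{'time': 0.0, 'joint_positions': [1.1, 0.399, 0.045, 1.538, -0.019, 1.207, -0.051], 'joint_velocities': [-0.001, -0.001, -0.0, -0.0, 0.001, -0.0, -0.001], 'tau': [-0.0, -47.512, 1.365, -25.423, 0.012, 0.009, -0.0], 'tool_pos': [0.236, -0.605, 0.198], 'orientation': [-3.14, 0.0, 0.372], 'contact_force': [-0.75, 0.288, -0.166], 'moment': [-0.01, -0.051, -0.011], 'grip_force': 0.0, 'grip_width': 0.085}
scene [[445.1, 0.0, 262.6], [0.0, 445.1, 187.4], [0.0, 0.0, 1.0]] [ 1.387 -0.424  1.203]
top [[426.3, 0.0, 263.6], [0.0, 426.3, 196.4], [0.0, 0.0, 1.0]] [0.352 0.011 1.196]
```

View pics/top0.png

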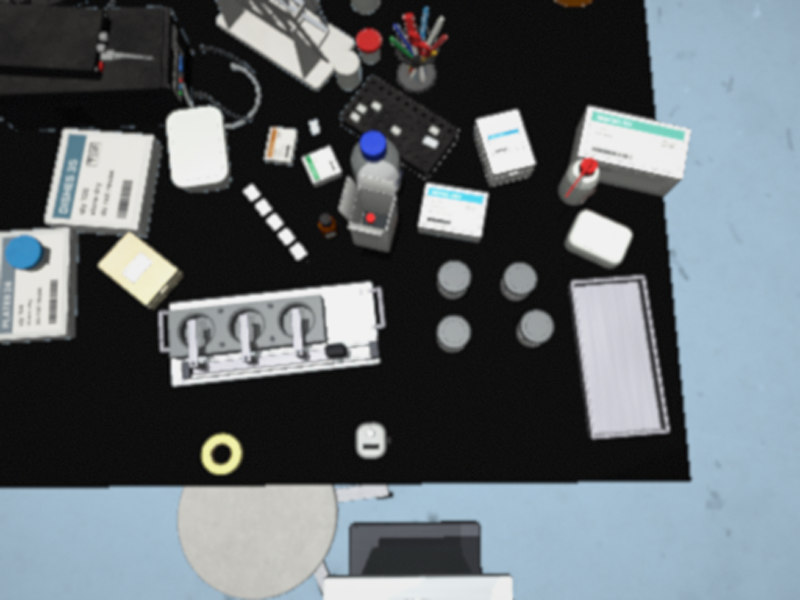

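View pics/scene0.png

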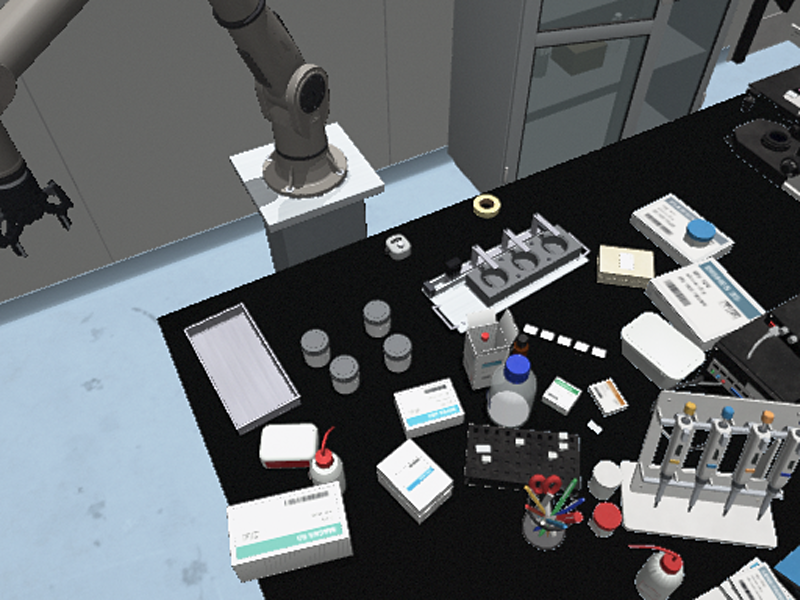

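The top view shows four jars (caps near (454,277), (518,279), (453,331), (536,325) in the 800 px view), the tray around (620,357), and the carrier with nests at (195,333), (247,327), (298,320). The grip is at (336,351) and the lock is closed. The scene view agrees. I'll zoom in to measure.

Create h.py:
```python
from bench import arm, eyes
import cv2,numpy as np
def cam(n):
    c=eyes.camera_info(n); return np.array(c["intrinsics"]),np.array(c["rvec"],float).ravel(),np.array(c["tvec"],float).ravel()
def ray(n,uv,z):
    K,r,t=cam(n); R=cv2.Rodrigues(r)[0]; C=-R.T@t
    d=R.T@np.linalg.inv(K)@np.array([uv[0],uv[1],1.]); return C+d*(z-C[2])/d[2]
def proj(n,P):
    K,r,t=cam(n); return cv2.projectPoints(np.array(P,float).reshape(-1,1,3),r,t,K,None)[0].reshape(-1,2)
def circ(c,rad,k=40):
    a=np.linspace(0,2*np.pi,k); return np.c_[c[0]+rad*np.cos(a),c[1]+rad*np.sin(a),np.full(k,c[2])]
def crop(img,x0,y0,w,h,s,polys,fn,n):
    o=cv2.resize(img[y0:y0+h,x0:x0+w],None,fx=s,fy=s,interpolation=cv2.INTER_CUBIC)
    for P,col in polys:
        q=((proj(n,P)-[x0,y0]+.5)*s-.5).round().astype(int); cv2.polylines(o,[q.reshape(-1,1,2)],False,col,1)
    cv2.imwrite(fn,o)
def toolmove(target,yaw=None):
    "tool-frame shift from measured pose to target, and turn"
    from scipy.spatial.transform import Rotation as Ro
    s=arm.sense(); R=Ro.from_euler('xyz',s['orientation']); d=R.inv().apply(np.array(target)-s['tool_pos'])
    return d.round(4).tolist(), (None if yaw is None else round(-((yaw-s['orientation'][2]+np.pi/2)%np.pi-np.pi/2),4))
```

Run:
```python
from h import *
f=1/1.5625
jars=[ray("top",(u*f,v*f),.062) for u,v in [(454,277),(518,279),(453,331),(536,325)]]
nests=[ray("top",(u*f,v*f),.046) for u,v in [(298,320),(247,327),(195,333)]]
tr=[ray("top",(u*f,v*f),.028) for u,v in [(571,281),(643,277),(668,431),(592,438)]]
g=ray("top",(336*f,351*f),.076)
for nm,a in (("jars",jars),("nests",nests),("tray",tr)): print(nm,np.round(a,3).tolist())
print("grip",g.round(3),"nest spacing",[np.linalg.norm(nests[i]-nests[i+1]).round(3) for i in (0,1)],"tray sides",[np.linalg.norm(tr[i]-tr[i-1]).round(3) for i in range(4)])
img=eyes.grab_frame("top")
crop(img,95,170,160,90,5,[(circ(c,.0295),(0,255,0)) for c in nests],"pics/c1.png","top")
crop(img,275,160,160,120,5,[(circ(c,.028),(0,255,0)) for c in jars]+[(np.array(tr+tr[:1]),(0,0,255))],"pics/c2.png","top")
```

```text
jars [[0.656, -0.071, 0.062], [0.651, -0.183, 0.062], [0.559, -0.067, 0.062], [0.568, -0.211, 0.062]]
nests [[0.584, 0.204, 0.046], [0.572, 0.293, 0.046], [0.562, 0.384, 0.046]]
tray [[0.656, -0.285, 0.028], [0.662, -0.417, 0.028], [0.387, -0.437, 0.028], [0.376, -0.304, 0.028]]
grip [0.524 0.133 0.076] nest spacing [np.float64(0.09), np.float64(0.091)] tray sides [np.float64(0.28), np.float64(0.131), np.float64(0.276), np.float64(0.133)]
```

View pics/c1.png

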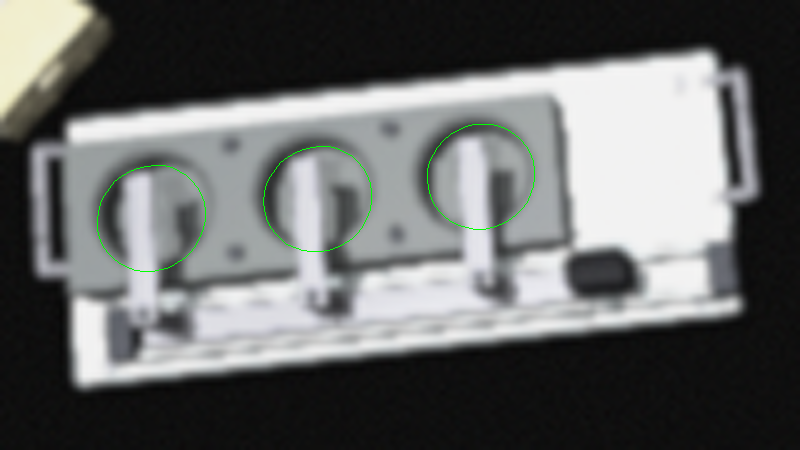

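View pics/c2.png

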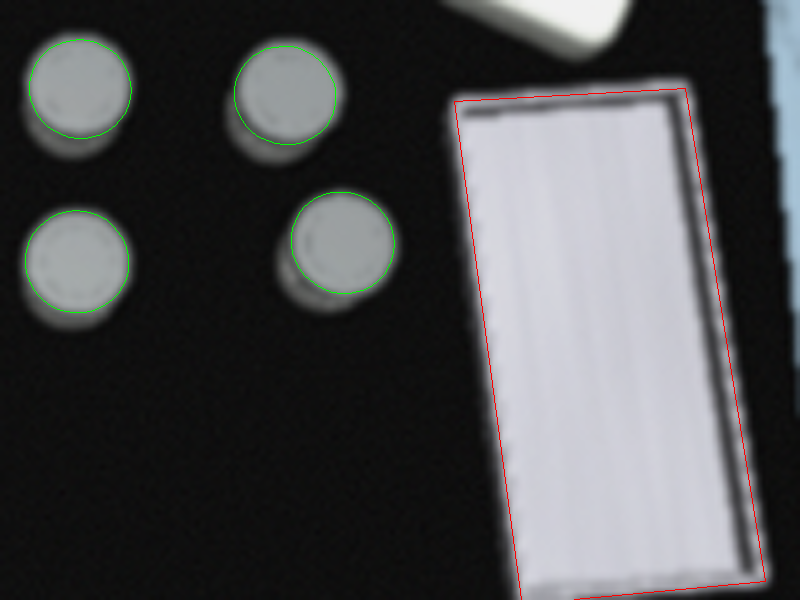

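The crops show that my nest circles sit slightly low. The four block screw holes at (232,145), (391,129), (236,252), (396,233) give the carrier pose. Caps are at (80,86), (289,92), (78,259), (343,242), and the tray outline matches. I'll refine these and check them in the scene camera.

Run:
```python
from h import *
def z5(p,x0,y0): return (x0+(p[0]+.5)/5-.5, y0+(p[1]+.5)/5-.5)
H=np.array([ray("top",z5(p,95,170),.046) for p in [(232,145),(391,129),(236,252),(396,233)]])
print("holes",H.round(4).tolist()); c=H.mean(0); yd=(H[0]+H[2]-H[1]-H[3])/2; print("pitch",np.linalg.norm(yd)); xd=(H[0]+H[1]-H[2]-H[3])/2
yaw=np.arctan2(-yd[0],yd[1]); print("yaw",yaw,np.arctan2(xd[1],xd[0]))
Rm=np.array([[np.cos(yaw),-np.sin(yaw)],[np.sin(yaw),np.cos(yaw)]])
def C(x,y,z): return np.r_[Rm@[x,y]+c[:2],z]
g=ray("top",z5((601,267),95,170),.076); print("grip",g.round(4),"in carrier",(Rm.T@(g-c)[:2]).round(4))
print("nests",[C(0,y,.018).round(4).tolist() for y in (-.088,0,.088)])
jars=[ray("top",z5(p,275,160),.062) for p in [(80,86),(289,92),(78,259),(343,242)]]
tr=[ray("top",z5(p,275,160),.028) for p in [(451,99),(688,86),(768,582)]]; tr.append(tr[0]+tr[2]-tr[1]); tr=np.array(tr)
print("jars",np.round(jars,4).tolist()); print("tray c",tr.mean(0).round(4),"sides",np.linalg.norm(tr[0]-tr[1]),np.linalg.norm(tr[1]-tr[2]),"yaw",np.arctan2(*(tr[1]-tr[2])[1::-1]))
img=eyes.grab_frame("scene"); gr=(0,255,0)
gp=Rm.T@(g-c)[:2]
pol=[(circ(C(0,y,.046),.0295),gr) for y in (-.088,0,.088)]+[(circ(j,.028),gr) for j in jars]+[(np.vstack([tr,tr[:1]]),(0,0,255))]
pol.append((np.array([C(gp[0]+a,gp[1]+b,.076) for a,b in [(.011,.018),(.011,-.018),(-.011,-.018),(-.011,.018),(.011,.018)]]),(0,255,255)))
crop(img,112,120,272,160,2.9,pol,"pics/s1.png","scene")
```

```text
holes [[0.6026, 0.3416, 0.046], [0.6109, 0.2544, 0.046], [0.5429, 0.3363, 0.046], [0.5527, 0.2495, 0.046]]
pitch 0.08744585663014005
yaw 0.10336142926039663 0.08594535374309699
grip [0.5282 0.134  0.076 ] in carrier [-0.0655 -0.1555]
nests [[0.5864, 0.2079, 0.018], [0.5773, 0.2954, 0.018], [0.5682, 0.383, 0.018]]
jars [[0.6571, -0.071, 0.062], [0.6527, -0.186, 0.062], [0.5603, -0.0677, 0.062], [0.5684, -0.2115, 0.062]]
tray c [ 0.5215 -0.361   0.028 ] sides 0.1352874762984237 0.27781315588095307 yaw 0.07129408517029572
```

View pics/s1.png

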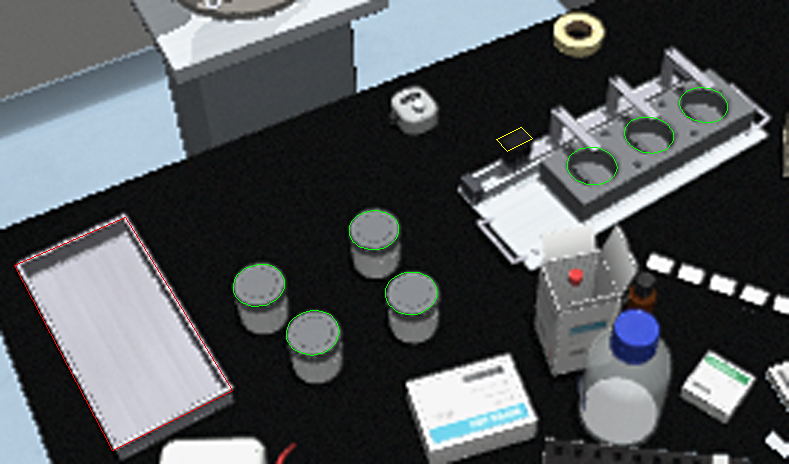

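The scene overlay lands on the nests, caps, tray rim and grip, so the measurements agree to within 2–3 mm. First I turn so that the fingers close along the carrier's x (yaw about 1.67).

Call:
steer_hand(increments=[{"spin": -0.118},{"spin": -0.118},{"spin": -0.118},{"spin": -0.118},{"spin": -0.118},{"spin": -0.118},{"spin": -0.118},{"spin": -0.118},{"spin": -0.118},{"spin": -0.118},{"spin": -0.118},{},{}], finger_gap=0.05)

```text
time: 1.28
tool_pos: [0.236, -0.6055, 0.1991]
orientation: [3.142, -0.0, 1.667]
contact_force: [-0.2, -0.6, -0.6]
grip_width: 0.05
grip_force: 0.0
```

```bash
python3 -c "
from h import *
print(toolmove([.5282,.134,.14],1.669))"
```

```text
([0.7081, 0.3617, 0.0594], np.float64(-0.0023))
```

Call:
steer_hand(increments=[{"dx": 0.028,"dy": 0.03},{"dx": 0.028,"dy": 0.03},{"dx": 0.028,"dy": 0.03},{"dx": 0.028,"dy": 0.03},{"dx": 0.028,"dy": 0.03},{"dx": 0.028,"dy": 0.03},{"dx": 0.028,"dy": 0.03},{"dx": 0.028,"dy": 0.03},{"dx": 0.028,"dy": 0.03},{"dx": 0.028,"dy": 0.03},{"dx": 0.04,"dy": 0.006},{"dx": 0.04,"dy": 0.006},{"dx": 0.04,"dy": 0.006},{"dx": 0.04,"dy": 0.006},{"dx": 0.04,"dy": 0.006},{"dx": 0.04,"dy": 0.006},{"dx": 0.04,"dy": 0.006},{"dx": 0.04,"dy": 0.006},{"dx": 0.04,"dy": 0.006},{"dx": 0.04,"dy": 0.006}], finger_gap=0.05)

```text
time: 2.95
tool_pos: [0.527, 0.1084, 0.1995]
orientation: [3.141, 0.001, 1.667]
contact_force: [1.2, 0.8, -0.2]
grip_width: 0.05
grip_force: 0.0
```

Call:
steer_hand(increments=[{"dx": 0.028,"dz": 0.03},{"dz": 0.03,"spin": -0.002},{},{}])

```text
time: 3.28
tool_pos: [0.5232, 0.1335, 0.1381]
orientation: [-3.138, 0.001, 1.67]
contact_force: [0.6, 0.3, 0.5]
grip_width: 0.0497
grip_force: 0.0
```

Run:
```python
from h import *
print(toolmove([.5282,.134,.047],1.669)); print(arm.sense()['joint_positions'])
img=eyes.grab_frame("wrist")
cv2.imwrite("pics/w1.png",cv2.resize(img,(800,600)))
print(proj("wrist",[[.5282,.134,.076]])*1.5625)
```

```text
([0.0001, 0.0054, 0.0911], np.float64(0.0012))
[ 0.19145198  0.31097132 -0.62626241  1.85494421  0.2088598   1.04555284
 -0.4188655 ]
[[402.36896521 292.76225976]]
```

View pics/w1.png

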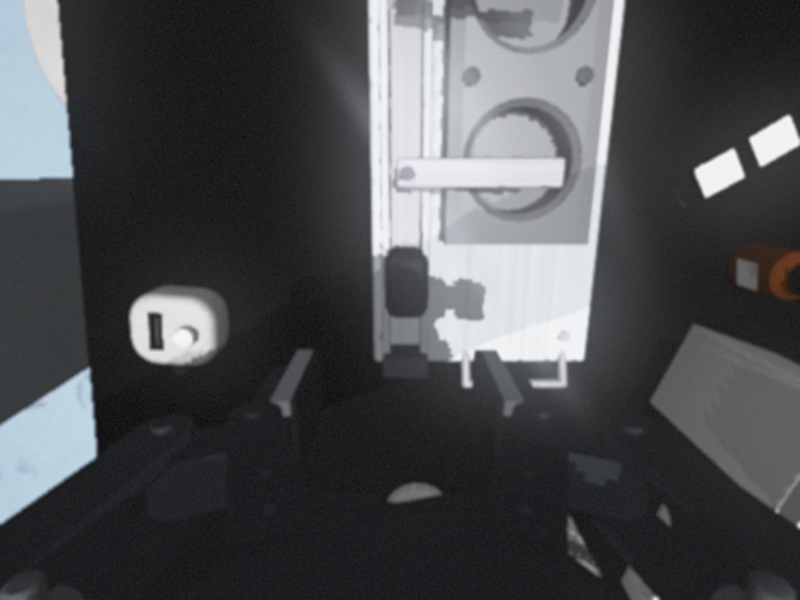

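The wrist view shows the grip's top face around (406,283), close to the predicted (402,293). Nest 1's rim is around (523,159), with its arm over it.

Run:
```python
from h import *
f=1/1.5625
print("grip",ray("wrist",(406*f,283*f),.076),"nest1",ray("wrist",(523*f,159*f),.046))
print("holes",[ray("wrist",(a*f,b*f),.046).round(4) for a,b in ((472,77),(585,77))], "pred nest1 px",proj("wrist",[[.5864,.2079,.046]])/f)
```

```text
grip [0.52959527 0.13963218 0.076     ] nest1 [0.58934547 0.21063022 0.046     ]
holes [array([0.5546, 0.25  , 0.046 ]), array([0.6154, 0.256 , 0.046 ])] pred nest1 px [[517.04631603 163.45661039]]
```

Call:
steer_hand(increments=[{"dx": 0.003,"dy": 0.006,"dz": 0.015},{"dz": 0.025},{"dz": 0.025},{"dz": 0.02},{"dz": 0.006},{},{}], finger_gap=0.05)

```text
time: 3.92
tool_pos: [0.5318, 0.1376, 0.05]
orientation: [3.139, 0.0, 1.67]
contact_force: [0.9, -0.1, 0.0]
grip_width: 0.0499
grip_force: 0.0
```

Call:
steer_hand(increments=[{},{},{},{},{},{}], finger_gap=0, squeeze=40)

```text
time: 4.42
tool_pos: [0.5301, 0.1381, 0.0485]
orientation: [3.141, 0.0, 1.672]
contact_force: [-0.7, -0.1, -0.1]
grip_width: -0.0001
grip_force: 0.0
```

The fingers closed on nothing, so I'll take a look.

Run:
```python
from h import *
a=cv2.resize(eyes.grab_frame("wrist"),(512,384)); b=eyes.grab_frame("scene")[110:270,200:412]
b=cv2.resize(b,(509,384))
cv2.imwrite("pics/w2.png",cv2.resize(np.hstack([a,b]),(800,300)))
```

```text
(no output)
```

View pics/w2.png

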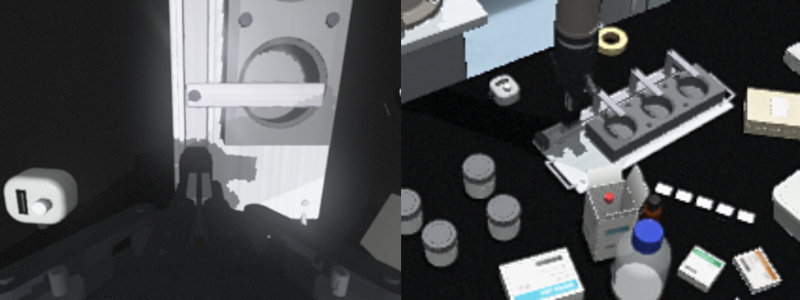

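Run:
```python
from h import *
print(arm.sense()['tool_pos'],arm.sense()['grip_width'])
a=eyes.grab_frame("wrist")[60:260,150:350]; b=eyes.grab_frame("scene")[150:230,250:330]
a=cv2.resize(a,(400,400),interpolation=cv2.INTER_CUBIC);b=cv2.resize(b,(400,400),interpolation=cv2.INTER_CUBIC)
pt=arm.sense()['tool_pos']
for p,col in ((pt,(0,0,255)),([.529,.137,.076],(0,255,0))):
    q=proj("wrist",[p])[0]; cv2.circle(a,tuple(((q-[150,60])*2).astype(int)),3,col,-1)
    q=proj("scene",[p])[0]; cv2.circle(b,tuple(((q-[250,150])*5).astype(int)),3,col,-1)
cv2.imwrite("pics/w3.png",np.hstack([a,b]))
```

```text
[0.53003038 0.13812667 0.04830071] 5.478337886089823e-05
```

View pics/w3.png

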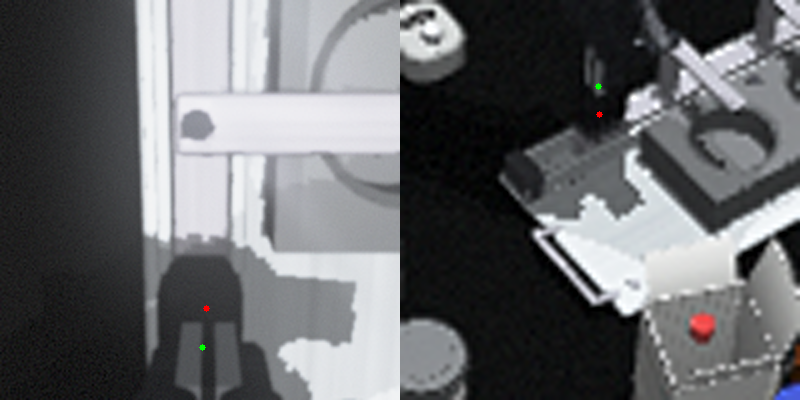

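Run:
```python
from h import *
for z in (.088,.076,.06,.045): print("now front edge",z,ray("wrist",(252.5,189),z).round(4), "L/R",ray("wrist",(232,200),z).round(4),ray("wrist",(270,200),z).round(4))
# triangulate grip top from the earlier top + scene pictures
im=cv2.imread("pics/c1.png"); g=cv2.cvtColor(im,6)
m=(g<70).astype(np.uint8); m[:, :555]=0; m[:,650:]=0; m[:235]=0; m[305:]=0
n,l,st,ce=cv2.connectedComponentsWithStats(m); print("top blobs",[(st[i].tolist(),ce[i].round(1).tolist()) for i in range(1,n) if st[i][4]>300])
im=cv2.imread("pics/scene0.png")[235:290,430:480]; cv2.imwrite("pics/g1.png",np.hstack([cv2.resize(im,(400,440),interpolation=cv2.INTER_CUBIC),cv2.resize(cv2.imread("pics/w1.png")[225:390,340:490],(400,440),interpolation=cv2.INTER_CUBIC)]))
s=proj("scene",[[.529,.137,.076],[.529,.137,.044]])*1.5625; print("scene pred px",s)
K,r,t=cam("wrist"); print(-cv2.Rodrigues(r)[0].T@t)
```

```text
now front edge 0.088 [0.5268 0.1659 0.088 ] L/R [0.5174 0.1593 0.088 ] [0.5359 0.1612 0.088 ]
now front edge 0.076 [0.5271 0.1625 0.076 ] L/R [0.5169 0.1554 0.076 ] [0.537  0.1575 0.076 ]
now front edge 0.06 [0.5275 0.1581 0.06  ] L/R [0.5162 0.1502 0.06  ] [0.5384 0.1524 0.06  ]
now front edge 0.045 [0.5278 0.1539 0.045 ] L/R [0.5155 0.1453 0.045 ] [0.5398 0.1477 0.045 ]
top blobs [([570, 253, 65, 43, 2294], [602.1, 274.4])]
scene pred px [[452.78976141 261.47328583]
 [452.19682291 271.16619421]]
[0.5235548  0.20395411 0.22421216]
```

View pics/g1.png

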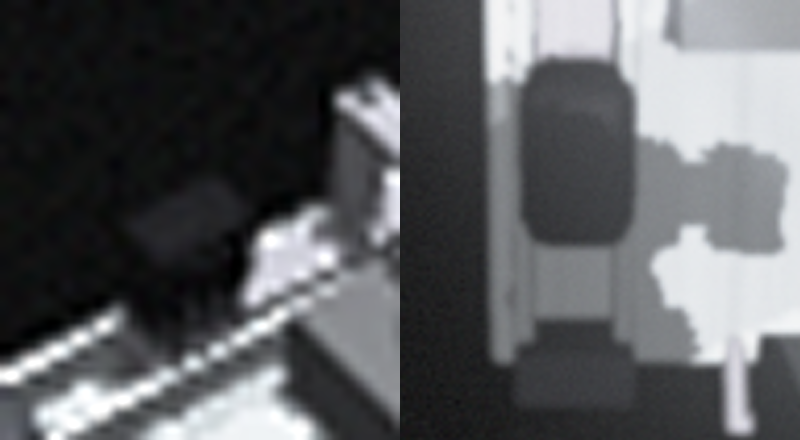

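Run:
```python
from h import *
K,r,t=cam("wrist"); R=cv2.Rodrigues(r)[0]; s=arm.sense(); p=s['tool_pos']
print("K",K.round(1).tolist()); print("TCP in cam",(R@p+t).round(4), "axis tool z in cam", (R@[0,0,-1]).round(3))
# tip position implied at wrist1: pixels (305,350),(487,352) in 800 scale, 50 mm apart
d=K[0,0]*.05/((487-305)/1.5625); print("depth from pads 50mm apart",d, "y_cam",(351/1.5625-K[1,2])/K[1,1]*d)
print({k:np.round(s[k],4).tolist() for k in ('tool_pos','grip_width','grip_force','contact_force')})
```

```text
K [[292.8, 0.0, 253.8], [0.0, 292.8, 187.0], [0.0, 0.0, 1.0]]
TCP in cam [-0.0002  0.0175  0.1872] axis tool z in cam [ 0.    -0.263  0.965]
depth from pads 50mm apart 0.12570351968351529 y_cam 0.0161468423316284
{'tool_pos': [0.53, 0.1381, 0.0482], 'grip_width': 0.0002, 'grip_force': 0.0, 'contact_force': [0.7328, 0.4346, -0.7534]}
```

Call:
steer_hand(increments=[{},{},{},{}], finger_gap=0.06)

```text
time: 4.95
tool_pos: [0.5301, 0.1381, 0.0483]
orientation: [3.142, 0.0, 1.672]
contact_force: [-0.4, 0.4, 0.2]
grip_width: 0.0483
grip_force: 0.0
```

Run:
```python
from h import *
a=eyes.grab_frame("wrist")[60:260,150:350]; b=eyes.grab_frame("scene")[140:220,260:340]
cv2.imwrite("pics/w4.png",np.hstack([cv2.resize(x,(400,400),interpolation=cv2.INTER_CUBIC) for x in (a,b)]))
```

```text
(no output)
```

View pics/w4.png

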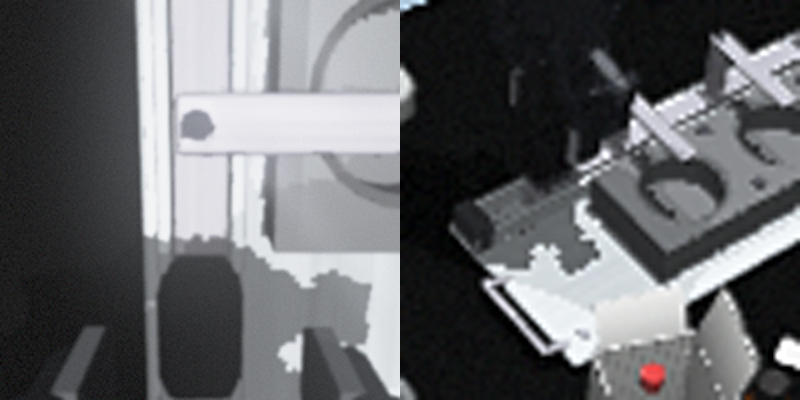

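Judging by their image depth, the fingertips sit roughly 40 mm higher than the reported TCP, above the grip. I'll go down in small steps while watching the force.

Call:
steer_hand(increments=[{"dy": -0.001,"dz": 0.003},{"dz": 0.003},{"dz": 0.003},{"dz": 0.003},{},{}], finger_gap=0.045)

```text
time: 5.55
tool_pos: [0.5288, 0.1379, 0.0359]
orientation: [-3.141, 0.0, 1.672]
contact_force: [0.2, 0.5, 0.8]
grip_width: 0.0445
grip_force: 0.0
```

Call:
steer_hand(increments=[{"dz": 0.003},{"dz": 0.003},{"dz": 0.003},{},{},{}], finger_gap=0, squeeze=30)

```text
time: 6.05
tool_pos: [0.5277, 0.1382, 0.0301]
orientation: [-3.139, 0.002, 1.672]
contact_force: [-10.2, -3.0, 25.0]
grip_width: 0.0219
grip_force: 33.2
```

Call:
steer_hand(increments=[{"dz": -0.003},{"dz": -0.001},{},{}])

```text
time: 6.38
tool_pos: [0.5276, 0.1383, 0.0305]
orientation: [-3.139, -0.0, 1.672]
contact_force: [-3.0, 1.8, -1.9]
grip_width: 0.021
grip_force: 31.7
```

Run:
```python
from h import *
a=eyes.grab_frame("wrist")[60:260,150:350]; b=eyes.grab_frame("scene")[140:220,260:340]
cv2.imwrite("pics/w5.png",np.hstack([cv2.resize(x,(400,400),interpolation=cv2.INTER_CUBIC) for x in (a,b)]))
```

```text
(no output)
```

View pics/w5.png

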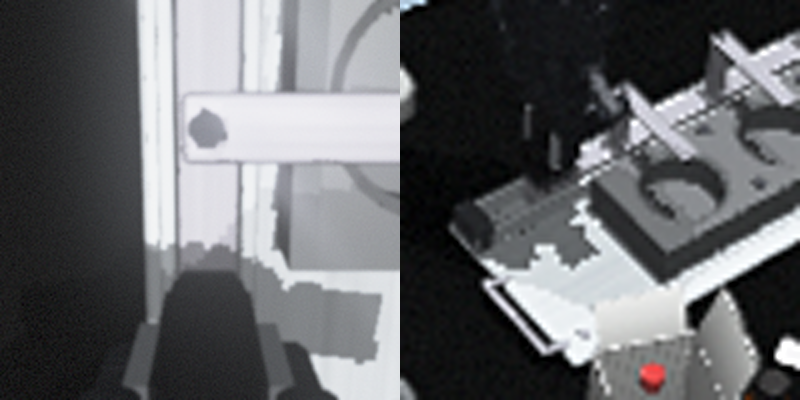

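The fingers now hold the grip (22 mm, 32 N), just below its top. I slide the lock open along the tool's −x.

Call:
steer_hand(increments=[{"dx": -0.005},{"dx": -0.005},{"dx": -0.005},{"dx": -0.005},{"dx": -0.005},{"dx": -0.005},{"dx": -0.005},{"dx": -0.004},{"dx": -0.003},{"dx": -0.002},{"dx": -0.001},{},{},{}])

```text
time: 7.65
tool_pos: [0.5317, 0.0998, 0.0305]
orientation: [-3.14, -0.009, 1.675]
contact_force: [-5.3, 13.7, -9.5]
grip_width: 0.021
grip_force: 30.8
```

Call:
steer_hand(increments=[{"dx": -0.003},{"dx": -0.003},{},{},{}])

```text
time: 8.07
tool_pos: [0.5318, 0.0994, 0.0307]
orientation: [3.141, -0.015, 1.677]
contact_force: [-6.0, 23.2, -10.2]
grip_width: 0.0209
grip_force: 30.5
```

Add to h.py:
```python
def lockpos(img,z5=False,c=(.579,.2965),yaw=.098):
    "peaks of brightness along carrier y on the arms' top (z .088)"
    ys=np.arange(-.15,.17,.001); acc=0
    for x in (-.03,-.025,-.02,-.015):
        P=[[c[0]+np.cos(yaw)*x-np.sin(yaw)*y,c[1]+np.sin(yaw)*x+np.cos(yaw)*y,.088] for y in ys]
        q=proj("top",P)
        if z5: q=(q-[95,170]+.5)*5-.5
        acc=acc+cv2.remap(img,q[:,0].astype(np.float32).reshape(1,-1),q[:,1].astype(np.float32).reshape(1,-1),1).mean(2).ravel()/4
    b=acc>acc.min()+.75*(acc.max()-acc.min()); i=np.flatnonzero(np.diff(b.astype(int)))
    return ys[i].round(3).tolist(),acc[::4].round().astype(int).tolist()
```

Run:
```python
from h import *
print(lockpos(cv2.imread("pics/c1.png"),True)[0]); img=eyes.grab_frame("top"); cv2.imwrite("pics/t2.png",img); print(lockpos(img))
```

```text
[-0.145, -0.101, -0.086, -0.014, 0.001, 0.075, 0.087]
([-0.145, -0.13, -0.051, -0.037, 0.036, 0.051], [131, 159, 188, 190, 185, 177, 160, 134, 122, 141, 166, 171, 172, 172, 171, 171, 171, 171, 164, 125, 93, 121, 113, 78, 101, 192, 227, 222, 186, 162, 166, 168, 169, 169, 168, 168, 168, 168, 167, 150, 95, 80, 111, 111, 80, 64, 106, 201, 225, 220, 193, 164, 164, 164, 164, 164, 164, 163, 163, 160, 135, 80, 70, 110, 145, 160, 161, 139, 70, 35, 114, 148, 72, 18, 15, 14, 14, 14, 15, 14])
```

The arms are now midway between the nests (±44 mm), and a 23 N reaction confirms the open stop. The lock began about 6 mm short of fully locked. I release, rise, and go to a free bench spot to calibrate the fingertip height by touch.

Call:
steer_hand(increments=[{"dx": 0.004},{"dx": 0.004},{}])

```text
time: 8.37
tool_pos: [0.5318, 0.0991, 0.0307]
orientation: [-3.14, -0.004, 1.674]
contact_force: [-5.9, 9.5, -6.1]
grip_width: 0.021
grip_force: 31.1
```

Call:
steer_hand(increments=[{},{},{},{"dz": -0.02},{"dz": -0.03},{"dz": -0.04},{"dz": -0.02},{},{}], finger_gap=0.045)

```text
time: 9.12
tool_pos: [0.5357, 0.0943, 0.1434]
orientation: [3.136, 0.001, 1.67]
contact_force: [-0.2, -0.4, -0.2]
grip_width: 0.0451
grip_force: 0.0
```

Run:
```python
from h import *
print(lockpos(eyes.grab_frame("top"))[0],toolmove([.48,-.06,.14],1.669))
```

```text
[-0.12, -0.11, -0.051, -0.037, 0.036, 0.051] ([-0.1479, -0.0693, 0.0018], np.float64(0.0013))
```

Call:
steer_hand(increments=[{"dx": -0.035,"dy": -0.015},{"dx": -0.035,"dy": -0.018},{"dx": -0.035,"dy": -0.018},{"dx": -0.035,"dy": -0.018},{"dx": -0.008},{"dz": 0.03},{"dz": 0.03},{"dz": 0.03},{"dz": 0.02},{},{},{}], finger_gap=0, squeeze=30)

```text
time: 10.17
tool_pos: [0.4803, -0.059, 0.0318]
orientation: [3.141, 0.0, 1.672]
contact_force: [0.2, -0.4, 0.1]
grip_width: 0.0003
grip_force: 0.0
```

Call:
steer_hand(increments=[{"dz": 0.005},{"dz": 0.005},{"dz": 0.005},{"dz": 0.004},{"dz": 0.003},{"dz": 0.002},{},{}])

```text
time: 10.83
tool_pos: [0.4797, -0.0589, 0.0072]
orientation: [-3.141, 0.0, 1.672]
contact_force: [-0.4, 0.2, -0.5]
grip_width: 0.0003
grip_force: 0.0
```

Call:
steer_hand(increments=[{"dz": 0.003},{"dz": 0.003},{"dz": 0.003},{"dz": 0.003},{},{}])

```text
time: 11.33
tool_pos: [0.4794, -0.0589, -0.005]
orientation: [-3.141, -0.0, 1.672]
contact_force: [0.7, 0.4, -0.4]
grip_width: -0.0001
grip_force: 0.0
```

Call:
steer_hand(increments=[{"dz": 0.002},{"dz": 0.002},{"dz": 0.002},{"dz": 0.002},{"dz": 0.002},{},{}])

```text
time: 11.92
tool_pos: [0.4795, -0.059, -0.0149]
orientation: [-3.141, 0.0, 1.672]
contact_force: [-0.3, 0.5, -0.4]
grip_width: -0.0003
grip_force: 0.0
```

Run:
```python
from h import *
print(arm.sense()['tool_pos'],arm.sense()['contact_force'])
cv2.imwrite("pics/w6.png",eyes.grab_frame("wrist"))
```

```text
[ 0.47954908 -0.0589609  -0.01486921] [-0.33718699  0.46651864 -0.39719735]
```

Call:
steer_hand(increments=[{"dz": 0.002},{"dz": 0.002},{"dz": 0.002},{"dz": 0.002},{},{}])

```text
time: 12.47
tool_pos: [0.4795, -0.059, -0.0229]
orientation: [-3.141, -0.0, 1.672]
contact_force: [0.3, 0.1, -0.3]
grip_width: -0.0002
grip_force: 0.0
```

Call:
steer_hand(increments=[{"dz": 0.002},{"dz": 0.001},{"dz": 0.001},{},{}])

```text
time: 12.88
tool_pos: [0.4797, -0.059, -0.0268]
orientation: [-3.141, 0.0, 1.672]
contact_force: [-0.1, 0.2, 0.5]
grip_width: -0.0001
grip_force: 0.0
```

Call:
steer_hand(increments=[{"dz": 0.001},{"dz": 0.001},{"dz": 0.001},{"dz": 0.001},{}])

```text
time: 13.3
tool_pos: [0.4795, -0.059, -0.0309]
orientation: [-3.141, -0.0, 1.672]
contact_force: [-0.4, 0.4, -0.2]
grip_width: -0.0003
grip_force: 0.0
```

Call:
steer_hand(increments=[{"dz": 0.001},{"dz": 0.001},{"dz": 0.001},{"dz": 0.001},{}])

```text
time: 13.72
tool_pos: [0.4799, -0.0591, -0.0321]
orientation: [-3.14, 0.002, 1.672]
contact_force: [-7.7, 0.8, 28.1]
grip_width: -0.0002
grip_force: 14.6
```

Contact comes at reported z ≈ −0.032, so the true tip is 32 mm above the reported TCP, and I'll correct for that from here on. I rise and check the jars automatically.

Call:
steer_hand(increments=[{"dz": -0.03},{"dz": -0.04},{"dz": -0.04},{"dz": -0.02},{}], finger_gap=0.072)

```text
time: 14.13
tool_pos: [0.4839, -0.0592, 0.1002]
orientation: [3.132, 0.003, 1.672]
contact_force: [0.1, 0.1, 0.6]
grip_width: 0.0599
grip_force: 0.0
```

Add to h.py:
```python
def jars(n="scene",show=True):
    "caps: rim ellipse score of projected 56 mm circle at z .062, refined around grid of candidates"
    g=cv2.GaussianBlur(cv2.cvtColor(eyes.grab_frame(n),6),(3,3),0).astype(np.float32); return g
def fitcap(g,n,guess,z=.062,rad=.028,span=.02):
    "best centre: mean inside brightness uniform, strong radial drop at the rim"
    best=None
    for st,sp in ((.004,span),(.001,.004)):
        c0=np.array(guess[:2]) if best is None else best[1]
        for dx in np.arange(-sp,sp+1e-9,st):
            for dy in np.arange(-sp,sp+1e-9,st):
                c=np.r_[c0+[dx,dy],z]
                v=[cv2.remap(g,*[a.astype(np.float32).reshape(1,-1) for a in proj(n,circ(c,rad+e)).T],1).ravel() for e in (-.003,.003)]
                s=np.abs(v[0]-v[1]).mean()-v[0].std()
                if best is None or s>best[0]: best=(s,c[:2])
    return best[0].round(1),best[1].round(4)
```

Run:
```python
from h import *
J=[(.657,-.071),(.653,-.186),(.560,-.068),(.568,-.2115)]
for n in ("scene","top"):
    g=jars(n); print(n,[fitcap(g,n,j) for j in J])
print(toolmove([.5603,-.0677,.08],1.669))
```

```text
scene [(np.float32(69.5), array([ 0.658, -0.069])), (np.float32(69.9), array([ 0.654, -0.185])), (np.float32(31.9), array([ 0.561, -0.067])), (np.float32(71.1), array([ 0.568 , -0.2105]))]
top [(np.float32(68.6), array([ 0.657, -0.07 ])), (np.float32(67.5), array([ 0.653, -0.186])), (np.float32(0.2), array([ 0.578, -0.057])), (np.float32(68.0), array([ 0.567 , -0.2115]))]
([-0.0164, 0.0789, 0.016], np.float64(0.0026))
```

Both cameras agree to about 1 mm. I grasp jar 3 at (0.5605, −0.0675).

Call:
steer_hand(increments=[{"dx": -0.008,"dy": 0.035},{"dx": -0.008,"dy": 0.035},{"dy": 0.008},{},{"dz": 0.03},{"dz": 0.03},{"dz": 0.02},{},{}], finger_gap=0.072)

```text
time: 14.98
tool_pos: [0.5561, -0.0666, 0.0136]
orientation: [-3.137, -0.001, 1.673]
contact_force: [0.6, -0.2, 0.9]
grip_width: 0.0721
grip_force: 0.0
```

```bash
python3 -c "
from h import *
print(toolmove([.5605,-.0675,-.004],1.669))"
```

```text
([-0.0013, 0.0044, 0.0176], np.float64(0.0035))
```

Call:
steer_hand(increments=[{"dx": -0.001,"dy": 0.004,"dz": 0.01,"spin": 0.003},{"dz": 0.008},{},{}])

```text
time: 15.32
tool_pos: [0.5629, -0.0677, -0.0027]
orientation: [-3.141, 0.0, 1.669]
contact_force: [-0.5, -0.6, 0.9]
grip_width: 0.0719
grip_force: 0.0
```

Call:
steer_hand(increments=[{},{},{},{},{},{}], finger_gap=0.05, squeeze=30)

```text
time: 15.82
tool_pos: [0.5619, -0.0679, -0.0021]
orientation: [-3.14, 0.001, 1.669]
contact_force: [-3.8, 0.3, 5.3]
grip_width: 0.0551
grip_force: 31.2
```

Call:
steer_hand(increments=[{"dz": -0.01},{"dz": -0.02},{"dz": -0.03},{"dz": -0.03},{"dz": -0.02},{},{},{},{}])

```text
time: 16.57
tool_pos: [0.5614, -0.0677, 0.1055]
orientation: [-3.138, -0.001, 1.669]
contact_force: [0.4, -1.3, -3.1]
grip_width: 0.0548
grip_force: 33.2
```

Call:
steer_hand(increments=[{}], only="contact")

```text
contact_force: [-0.3, -0.0, -3.9]
```

Call:
steer_hand(increments=[{}], only="contact")

```text
contact_force: [0.2, -0.4, -2.6]
```

Run:
```python
from h import *
print(toolmove([.588,.209,.1],1.669))
```

```text
([0.2727, 0.0529, 0.0061], np.float64(0.0))
```

It weighs about 3 N, so it is full. I refine the nest centres before placing it.

Run:
```python
from h import *
N=[(.588,.209),(.579,.2965),(.570,.384)]
for n in ("scene","top"):
    g=jars(n)
    for r in (.0295,.032): print(n,r,[fitcap(g,n,j,z=.046,rad=r,span=.012) for j in N])
```

```text
scene 0.0295 [(np.float32(2.3), array([0.585, 0.216])), (np.float32(0.5), array([0.578 , 0.3035])), (np.float32(1.2), array([0.57 , 0.391]))]
scene 0.032 [(np.float32(1.9), array([0.586, 0.215])), (np.float32(-4.2), array([0.59  , 0.2905])), (np.float32(-1.5), array([0.577, 0.389]))]
top 0.0295 [(np.float32(25.9), array([0.577, 0.202])), (np.float32(8.5), array([0.569 , 0.2815])), (np.float32(17.9), array([0.561, 0.369]))]
top 0.032 [(np.float32(10.8), array([0.575, 0.203])), (np.float32(14.6), array([0.569 , 0.2815])), (np.float32(14.3), array([0.56, 0.37]))]
```

Call:
steer_hand(increments=[{"dx": 0.03,"dy": 0.01,"dz": -0.02},{"dx": 0.04,"dy": 0.01},{"dx": 0.04,"dy": 0.01},{"dx": 0.04,"dy": 0.01},{"dx": 0.04,"dy": 0.01},{"dx": 0.02},{},{},{}])

```text
time: 17.58
tool_pos: [0.5921, 0.1448, 0.1267]
orientation: [-3.141, 0.002, 1.668]
contact_force: [0.8, -0.5, -3.0]
grip_width: 0.0554
grip_force: 33.4
```

Run:
```python
from h import *
yaw=.098
def N(c,x,y,z): return [c[0]+np.cos(yaw)*x-np.sin(yaw)*y,c[1]+np.sin(yaw)*x+np.cos(yaw)*y,z]
c=(.579,.2965); out=[]
for n,(x0,y0,w,h) in (("wrist",(190,0,200,200)),("scene",(290,110,100,100))):
    im=eyes.grab_frame(n); s=400//w; cr=cv2.resize(im[y0:y0+h,x0:x0+w],(400,400),interpolation=cv2.INTER_CUBIC)
    for y in (-.088,0,.088):
        q=((proj(n,circ(N(c,0,y,.046),.0295))-[x0,y0]+.5)*400/w-.5).astype(int); cv2.polylines(cr,[q.reshape(-1,1,2)],True,(0,255,0),1)
    out.append(cr)
cv2.imwrite("pics/n1.png",np.hstack(out))
```

```text
(no output)
```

View pics/n1.png

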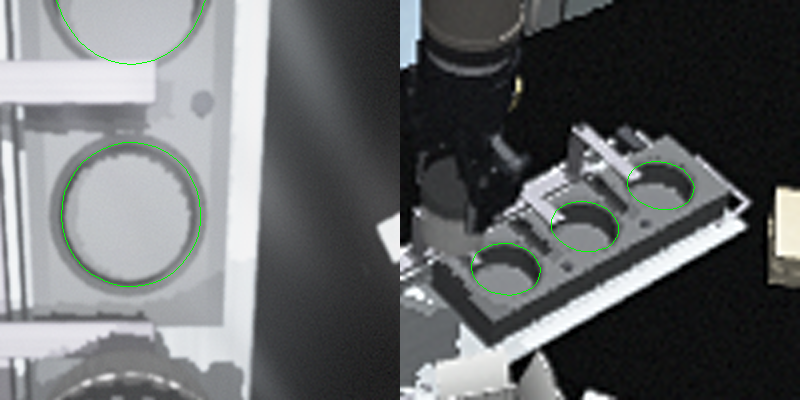

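The overlay fits nest 1 in the wrist view (rim centre (130,214) against predicted (131,214)) and all three nests in the scene view. Nest positions are therefore good to about 1 mm.

Call:
steer_hand(increments=[{"dx": 0.035,"dy": -0.008},{"dx": 0.028,"dy": -0.002},{},{},{"dz": 0.03},{"dz": 0.01},{},{},{}])

```text
time: 18.43
tool_pos: [0.5769, 0.2074, 0.0881]
orientation: [3.14, -0.0, 1.667]
contact_force: [-0.3, 1.0, -2.8]
grip_width: 0.0549
grip_force: 33.3
```

```bash
python3 -c "
from h import *
print(toolmove([.5877,.2087,.016],1.669))"
```

```text
([0.0003, 0.0107, 0.0721], np.float64(-0.0016))
```

Call:
steer_hand(increments=[{"dy": 0.011},{"dz": 0.015},{"dz": 0.015},{},{},{}])

```text
time: 18.93
tool_pos: [0.5879, 0.2095, 0.0587]
orientation: [3.139, -0.001, 1.669]
contact_force: [0.5, -0.5, -3.0]
grip_width: 0.055
grip_force: 33.4
```

```bash
python3 -c "
from h import *
print(toolmove([.5877,.2087,.016],1.669))"
```

```text
([-0.0008, -0.0004, 0.0427], np.float64(-0.0003))
```

Call:
steer_hand(increments=[{"dx": -0.001,"dz": 0.01},{"dz": 0.01},{"dz": 0.01},{"dz": 0.005},{"dz": 0.004},{"dz": 0.002},{"dz": 0.001},{},{}])

```text
time: 19.68
tool_pos: [0.5864, 0.208, 0.0157]
orientation: [-3.14, 0.001, 1.669]
contact_force: [-3.9, -1.6, 3.7]
grip_width: 0.055
grip_force: 35.1
```

Seated. I release and lift away.

Call:
steer_hand(increments=[{},{},{},{},{"dz": -0.01},{"dz": -0.03},{"dz": -0.04},{"dz": -0.03},{},{}], finger_gap=0.072)

```text
time: 20.52
tool_pos: [0.589, 0.2091, 0.1286]
orientation: [3.136, -0.001, 1.669]
contact_force: [0.2, -0.4, -1.6]
grip_width: 0.0716
grip_force: 0.0
```

Run:
```python
from h import *
g=jars("scene"); print([fitcap(g,"scene",j) for j in [(.657,-.071),(.653,-.186),(.568,-.2115)]], "seated",fitcap(g,"scene",(.5876,.2089),z=.080,span=.008),
 "tray?")
print(toolmove([.6575,-.070,.1],1.669))
```

```text
[(np.float32(69.4), array([ 0.658, -0.069])), (np.float32(69.7), array([ 0.654, -0.185])), (np.float32(70.9), array([ 0.568 , -0.2105]))] seated (np.float32(14.6), array([0.5906, 0.1999])) tray?
([-0.2837, 0.0423, 0.0265], np.float64(-0.0002))
```

Call:
steer_hand(increments=[{"dx": -0.04,"dy": 0.006},{"dx": -0.04,"dy": 0.006},{"dx": -0.04,"dy": 0.006},{"dx": -0.04,"dy": 0.006},{"dx": -0.04,"dy": 0.006},{"dx": -0.04,"dy": 0.006},{"dx": -0.034,"dy": 0.006},{"dx": -0.01},{},{"dz": 0.04},{"dz": 0.04},{"dz": 0.025},{},{},{}])

```text
time: 21.82
tool_pos: [0.6579, -0.0685, 0.0219]
orientation: [3.139, -0.001, 1.671]
contact_force: [0.2, -0.2, 0.3]
grip_width: 0.0716
grip_force: 0.0
```

Run:
```python
from h import *
g=jars("top"); print([fitcap(g,"top",j) for j in [(.653,-.186),(.568,-.2115)]],"seated",fitcap(g,"top",(.5876,.2089),z=.080,span=.012))
print(toolmove([.6575,-.070,-.003],1.669))
```

```text
[(np.float32(-0.2), array([ 0.657, -0.172])), (np.float32(-0.4), array([ 0.546 , -0.2195]))] seated (np.float32(28.9), array([0.5886, 0.2099]))
([-0.0009, -0.0013, 0.0257], np.float64(0.0013))
```

Jar 3 is seated at (0.5886, 0.2099) with its cap at z = 0.080, where it should be. Now I grasp and weigh jar 1.

Call:
steer_hand(increments=[{"dx": -0.001,"dy": -0.001,"dz": 0.015},{"dz": 0.01},{},{}])

```text
time: 22.2
tool_pos: [0.6559, -0.0715, -0.0042]
orientation: [3.141, 0.0, 1.669]
contact_force: [-1.1, 0.7, -1.0]
grip_width: 0.0718
grip_force: 0.0
```

Call:
steer_hand(increments=[{},{},{},{},{},{}], finger_gap=0.05, squeeze=30)

```text
time: 22.7
tool_pos: [0.657, -0.0714, -0.0034]
orientation: [3.139, 0.0, 1.669]
contact_force: [-0.2, -0.5, 4.7]
grip_width: 0.0547
grip_force: 32.2
```

Call:
steer_hand(increments=[{"dz": -0.01},{"dz": -0.03},{"dz": -0.04},{"dz": -0.04},{"dz": -0.01},{},{},{},{}])

```text
time: 23.45
tool_pos: [0.654, -0.0717, 0.1228]
orientation: [-3.137, -0.001, 1.669]
contact_force: [0.3, -0.6, -1.9]
grip_width: 0.0552
grip_force: 32.1
```

Call:
steer_hand(increments=[{}], only="contact")

```text
contact_force: [-0.1, 0.2, -0.9]
```

Call:
steer_hand(increments=[{}], only="contact")

```text
contact_force: [0.1, 0.1, -0.5]
```

Run:
```python
from h import *
print(toolmove([.579,.2965,.127],1.669),toolmove([.52,-.36,.127],1.64))
```

```text
([0.3737, -0.0395, -0.003], np.float64(0.0001)) ([-0.2739, -0.1626, -0.003], np.float64(0.0291))
```

It weighs about 0.6 N, so it is empty and goes to the tray. I confirm the tray hasn't been knocked, using the scene camera against the start picture.

Add to h.py:
```python
def traydiff():
    "phase shift of the tray region (scene, px) and changed share against the start"
    a=cv2.cvtColor(cv2.resize(cv2.imread("pics/scene0.png"),(512,384),interpolation=cv2.INTER_AREA),6).astype(np.float32)
    b=cv2.cvtColor(eyes.grab_frame("scene"),6).astype(np.float32); s=np.s_[185:280,110:200]
    return cv2.phaseCorrelate(a[s],b[s],cv2.createHanningWindow((90,95),cv2.CV_32F)),(np.abs(a[s]-b[s])>40).mean()
```

Run:
```python
from h import *
print(traydiff()); print(np.mean([0]),toolmove([.611,-.3546,.12],1.640)); print(arm.sense()['contact_force'])
```

```text
(((0.021018176073887673, 0.024573041977042465), 1.0183745016102437), np.float64(0.0017543859649122807))
0.0 ([-0.2774, -0.0717, 0.0041], np.float64(0.029))
[ 0.6790959   0.72927354 -0.40419948]
```

Call:
steer_hand(increments=[{"dx": -0.04,"dy": -0.01},{"dx": -0.04,"dy": -0.01},{"dx": -0.04,"dy": -0.01},{"dx": -0.04,"dy": -0.01},{"dx": -0.04,"dy": -0.01},{"dx": -0.04,"dy": -0.01},{"dx": -0.035,"dy": -0.01},{"dx": -0.002,"dy": -0.002,"spin": 0.029},{},{"dz": 0.03},{"dz": 0.025},{},{},{}])

```text
time: 24.83
tool_pos: [0.6127, -0.3532, 0.0716]
orientation: [3.14, 0.0, 1.642]
contact_force: [-0.1, -0.2, -0.4]
grip_width: 0.0548
grip_force: 32.1
```

Run:
```python
from h import *
print(toolmove([.611,-.3546,.0],1.640)); print(arm.sense()['contact_force'])
```

```text
([-0.0012, -0.0019, 0.0716], np.float64(0.0017))
[-0.09461196 -0.20629404 -0.41283804]
```

Call:
steer_hand(increments=[{"dx": -0.001,"dy": -0.001,"dz": 0.025},{"dz": 0.025},{"dz": 0.012},{"dz": 0.005},{"dz": 0.003},{"dz": 0.001},{},{}])

```text
time: 25.5
tool_pos: [0.6115, -0.3557, 0.0008]
orientation: [3.139, 0.001, 1.64]
contact_force: [-0.0, 0.7, -0.3]
grip_width: 0.0551
grip_force: 32.1
```

Call:
steer_hand(increments=[{},{},{},{},{"dz": -0.01},{"dz": -0.03},{"dz": -0.04},{"dz": -0.04},{},{}], finger_gap=0.068)

```text
time: 26.33
tool_pos: [0.613, -0.3563, 0.1242]
orientation: [3.135, 0.004, 1.64]
contact_force: [0.8, 0.1, -0.6]
grip_width: 0.068
grip_force: 0.0
```

Run:
```python
from h import *
g=jars("scene"); print([fitcap(g,"scene",j) for j in [(.653,-.186),(.568,-.2115)]],"tray jar",fitcap(g,"scene",(.611,-.3546),z=.0645),traydiff())
print(toolmove([.6535,-.1855,.1],1.669))
```

```text
[(np.float32(69.4), array([ 0.654, -0.185])), (np.float32(71.0), array([ 0.568 , -0.2105]))] tray jar (np.float32(17.2), array([ 0.621 , -0.3536])) (((-0.0025787166840771647, 0.285225960640517), 0.3208701557583279), np.float64(0.2775438596491228))
([0.1664, 0.0551, 0.0194], np.float64(-0.0291))
```

Call:
steer_hand(increments=[{"dx": 0.04,"dy": 0.013,"spin": -0.029},{"dx": 0.04,"dy": 0.013},{"dx": 0.04,"dy": 0.013},{"dx": 0.04,"dy": 0.012},{"dx": 0.006,"dy": 0.003},{},{"dz": 0.04},{"dz": 0.04},{"dz": 0.02},{},{},{}])

```text
time: 27.43
tool_pos: [0.652, -0.188, 0.0217]
orientation: [3.135, 0.002, 1.667]
contact_force: [0.7, -0.2, 11.8]
grip_width: 0.0682
grip_force: 5.9
```

Run:
```python
from h import *
g=jars("scene"); print("jar4",fitcap(g,"scene",(.568,-.2105)),"tray jar",fitcap(g,"scene",(.611,-.3546),z=.0645),traydiff())
print(toolmove([.6535,-.1855,-.003],1.669))
```

```text
jar4 (np.float32(4.8), array([ 0.575 , -0.2155])) tray jar (np.float32(32.1), array([ 0.611 , -0.3536])) (((0.06533156263225237, 0.06207389863305224), 0.5928193901424055), np.float64(0.0632748538011696))
([0.0024, 0.0017, 0.0247], np.float64(-0.0018))
```

An 11.8 N upward force suggests a finger is on a cap. I go up and re-measure.

Call:
steer_hand(increments=[{"dz": -0.03},{"dz": -0.04},{"dz": -0.03},{"dx": 0.04},{"dx": 0.04},{"dx": 0.04},{"dx": 0.04},{},{}])

```text
time: 28.28
tool_pos: [0.632, -0.0246, 0.1184]
orientation: [-3.14, -0.001, 1.674]
contact_force: [0.3, -1.2, 0.3]
grip_width: 0.0679
grip_force: 0.0
```

Run:
```python
from h import *
for n in ("scene","top"):
    g=jars(n); print(n,[fitcap(g,n,j,span=.036) for j in [(.653,-.186),(.568,-.2115)]])
    if n=="top": cv2.imwrite("pics/t3.png",cv2.resize(eyes.grab_frame("scene")[140:300,110:310],(800,640)))
```

```text
scene [(np.float32(69.4), array([ 0.654, -0.186])), (np.float32(70.4), array([ 0.568 , -0.2105]))]
top [(np.float32(38.2), array([ 0.654, -0.188])), (np.float32(28.2), array([ 0.568 , -0.2125]))]
```

Jar 2 hasn't moved. The arm probably lagged while descending, so I go again with a wider opening and let it settle first.

```bash
python3 -c "
from h import *
print(toolmove([.654,-.1865,.1],1.669))"
```

```text
([-0.1575, 0.0065, 0.0185], np.float64(-0.0036))
```

Call:
steer_hand(increments=[{"dx": -0.04,"dy": 0.002},{"dx": -0.04,"dy": 0.002},{"dx": -0.04,"dy": 0.001},{"dx": -0.04},{"dz": 0.02},{},{},{}], finger_gap=0.078)

```text
time: 29.1
tool_pos: [0.6537, -0.1857, 0.0994]
orientation: [3.141, -0.001, 1.669]
contact_force: [0.8, 0.9, 0.2]
grip_width: 0.0781
grip_force: 0.0
```

```bash
python3 -c "
from h import *
print(toolmove([.654,-.1865,.04],1.669))"
```

```text
([-0.0009, 0.0002, 0.0594], np.float64(-0.0002))
```

Call:
steer_hand(increments=[{"dx": -0.001,"dz": 0.02},{"dz": 0.02},{"dz": 0.02},{},{}])

```text
time: 29.52
tool_pos: [0.6537, -0.1856, 0.0394]
orientation: [-3.141, -0.001, 1.671]
contact_force: [0.7, 0.5, 0.1]
grip_width: 0.0779
grip_force: 0.0
```

Call:
steer_hand(increments=[{"dz": 0.01},{"dz": 0.01},{"dz": 0.01},{},{}])

```text
time: 29.93
tool_pos: [0.6531, -0.1868, 0.0084]
orientation: [-3.14, -0.0, 1.669]
contact_force: [0.5, -0.2, -0.3]
grip_width: 0.078
grip_force: 0.0
```

Call:
steer_hand(increments=[{"dz": 0.011},{},{}])

```text
time: 30.18
tool_pos: [0.6532, -0.1868, -0.0024]
orientation: [-3.14, -0.0, 1.669]
contact_force: [0.3, -1.3, -0.1]
grip_width: 0.0779
grip_force: 0.0
```

Call:
steer_hand(increments=[{},{},{},{},{},{},{}], finger_gap=0.05, squeeze=30)

```text
time: 30.77
tool_pos: [0.654, -0.187, -0.0012]
orientation: [3.141, 0.0, 1.669]
contact_force: [-3.1, 0.7, 5.1]
grip_width: 0.055
grip_force: 32.4
```

Call:
steer_hand(increments=[{"dz": -0.01},{"dz": -0.03},{"dz": -0.04},{"dz": -0.04},{"dz": -0.01},{},{},{},{},{}])

```text
time: 31.6
tool_pos: [0.6523, -0.1867, 0.1257]
orientation: [-3.138, -0.001, 1.669]
contact_force: [-0.4, 0.5, -2.9]
grip_width: 0.055
grip_force: 33.2
```

Call:
steer_hand(increments=[{}], only="contact")

```text
contact_force: [0.1, -0.2, -2.7]
```

Call:
steer_hand(increments=[{}], only="contact")

```text
contact_force: [-0.7, 0.2, -2.9]
```

Run:
```python
from h import *
print(toolmove([.579,.2965,.127],1.669),toolmove([.5215,-.361,.127],1.64))
```

```text
([0.4882, -0.0267, 0.0006], np.float64(-0.0001)) ([-0.1605, -0.1483, 0.0004], np.float64(0.0289))
```

It weighs about 2.9 N, so it is full and goes to nest 2.

Call:
steer_hand(increments=[{"dx": 0.03,"dy": -0.025},{"dx": 0.03,"dy": -0.02},{"dx": 0.04},{"dx": 0.04},{"dx": 0.04},{"dx": 0.04},{"dx": 0.04},{"dx": 0.04},{"dx": 0.04},{"dx": 0.04,"dy": 0.004},{"dx": 0.04,"dy": 0.005},{"dx": 0.04,"dy": 0.005},{"dx": 0.028,"dy": 0.004},{},{},{}])

```text
time: 33.1
tool_pos: [0.5792, 0.2953, 0.1278]
orientation: [-3.141, 0.002, 1.669]
contact_force: [0.8, -0.6, -2.5]
grip_width: 0.055
grip_force: 33.6
```

```bash
python3 -c "
from h import *
print(toolmove([.579,.2965,.06],1.669))"
```

```text
([0.0013, -0.0001, 0.0678], np.float64(-0.0002))
```

Call:
steer_hand(increments=[{"dx": 0.001,"dz": 0.02},{"dz": 0.02},{"dz": 0.02},{"dz": 0.008},{},{},{}])

```text
time: 33.68
tool_pos: [0.5802, 0.2972, 0.0617]
orientation: [3.139, -0.001, 1.668]
contact_force: [-0.5, -0.6, -2.6]
grip_width: 0.0552
grip_force: 33.6
```

```bash
python3 -c "
from h import *
print(toolmove([.579,.2965,.0165],1.669))"
```

```text
([-0.0006, -0.0014, 0.0452], np.float64(-0.0011))
```

Call:
steer_hand(increments=[{"dx": -0.001,"dy": -0.001,"dz": 0.01},{"dz": 0.01},{"dz": 0.01},{"dz": 0.006},{"dz": 0.005},{"dz": 0.002},{"dz": 0.001},{},{}])

```text
time: 34.43
tool_pos: [0.5775, 0.2958, 0.0169]
orientation: [-3.14, 0.001, 1.669]
contact_force: [-3.9, -3.1, 4.6]
grip_width: 0.0552
grip_force: 34.2
```

Call:
steer_hand(increments=[{},{},{},{},{"dz": -0.01},{"dz": -0.03},{"dz": -0.04},{"dz": -0.03},{},{}], finger_gap=0.078)

```text
time: 35.27
tool_pos: [0.5798, 0.2974, 0.1296]
orientation: [3.136, -0.002, 1.669]
contact_force: [0.8, -0.2, 0.7]
grip_width: 0.078
grip_force: 0.0
```

Run:
```python
from h import *
g=jars("scene"); print("jar4",fitcap(g,"scene",(.568,-.2105)),"tray jar",fitcap(g,"scene",(.611,-.3546),z=.0645),traydiff())
print([fitcap(g,"scene",j,z=.08,span=.008) for j in [(.5876,.2089),(.579,.2965)]])
print(toolmove([.568,-.2115,.1],1.669))
```

```text
jar4 (np.float32(70.6), array([ 0.568 , -0.2105])) tray jar (np.float32(4.6), array([ 0.593 , -0.3776])) (((-0.017034535975888332, -0.05871166209614387), 0.5966395344999101), np.float64(0.05169590643274854))
[(np.float32(5.7), array([0.5876, 0.2039])), (np.float32(13.3), array([0.588 , 0.2865]))]
([-0.5037, -0.0594, 0.0264], np.float64(-0.0002))
```

Run:
```python
from h import *
for n in ("scene","top"):
    g=jars(n); print(n,[fitcap(g,n,(.611,-.355),z=z,span=.036) for z in (.0645,.062)])
    if n=="scene": print([fitcap(g,n,c,z=.062) for c in [(.66,-.26),(.60,-.27),(.67,-.37)]])
cv2.imwrite("pics/t4.png",np.hstack([cv2.resize(eyes.grab_frame("scene")[150:270,105:265],(400,300),interpolation=2),cv2.resize(eyes.grab_frame("top")[150:285,260:440],(400,300),interpolation=2)]))
```

```text
scene [(np.float32(30.2), array([ 0.608, -0.322])), (np.float32(30.3), array([ 0.606, -0.321]))]
[(np.float32(20.6), array([ 0.644, -0.26 ])), (np.float32(18.2), array([ 0.576, -0.266])), (np.float32(35.7), array([ 0.655, -0.39 ]))]
top [(np.float32(20.4), array([ 0.609, -0.324])), (np.float32(20.7), array([ 0.61 , -0.325]))]
```

View pics/t4.png

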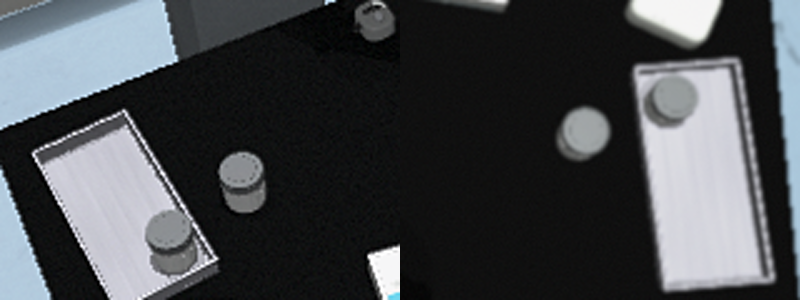

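The jar in the tray was knocked about 3 cm to (0.609, −0.323). It still stands upright inside the tray (tray x 0.09, y 0.032, within limits), and the tray itself hasn't moved. On to jar 4.

Call:
steer_hand(increments=[{"dx": -0.04},{"dx": -0.04},{"dx": -0.04},{"dx": -0.04},{"dx": -0.04},{"dx": -0.04},{"dx": -0.04,"dy": -0.01},{"dx": -0.04,"dy": -0.01},{"dx": -0.04,"dy": -0.01},{"dx": -0.04,"dy": -0.01},{"dx": -0.04,"dy": -0.01},{"dx": -0.04,"dy": -0.01},{"dx": -0.023},{"dz": 0.03},{},{},{}])

```text
time: 36.98
tool_pos: [0.568, -0.2087, 0.0965]
orientation: [-3.142, -0.001, 1.671]
contact_force: [0.1, 0.2, 0.8]
grip_width: 0.078
grip_force: 0.0
```

```bash
python3 -c "
from h import *
print(toolmove([.568,-.2112,.03],1.669))"
```

```text
([-0.0025, -0.0003, 0.0665], np.float64(0.0021))
```

Call:
steer_hand(increments=[{"dx": -0.0025,"dz": 0.02,"spin": 0.002},{"dz": 0.025},{"dz": 0.02},{},{"dz": 0.01},{"dz": 0.01},{"dz": 0.013},{},{}])

```text
time: 37.73
tool_pos: [0.5675, -0.2127, -0.0022]
orientation: [-3.14, -0.0, 1.667]
contact_force: [0.5, -0.1, -0.3]
grip_width: 0.0779
grip_force: 0.0
```

Call:
steer_hand(increments=[{},{},{},{},{},{},{}], finger_gap=0.05, squeeze=30)

```text
time: 38.32
tool_pos: [0.5683, -0.2132, -0.0009]
orientation: [3.141, 0.001, 1.667]
contact_force: [-2.9, 1.0, 5.6]
grip_width: 0.0553
grip_force: 32.2
```

Call:
steer_hand(increments=[{"dz": -0.01},{"dz": -0.03},{"dz": -0.04},{"dz": -0.04},{"dz": -0.01},{},{},{},{},{}])

```text
time: 39.15
tool_pos: [0.5665, -0.2125, 0.1261]
orientation: [-3.138, -0.002, 1.667]
contact_force: [0.1, 0.2, -3.2]
grip_width: 0.0553
grip_force: 33.2
```

Call:
steer_hand(increments=[{}], only="contact")

```text
contact_force: [0.6, -0.5, -2.5]
```

Call:
steer_hand(increments=[{}], only="contact")

```text
contact_force: [0.5, 0.5, -2.6]
```

Run:
```python
from h import *
print(toolmove([.5704,.3841,.127],1.669),toolmove([.50,-.3625,.127],1.64))
```

```text
([0.5938, 0.0602, 0.0007], np.float64(-0.002)) ([-0.1426, -0.0816, 0.0004], np.float64(0.027))
```

It is full (about 2.8 N) and goes to nest 3.

Call:
steer_hand(increments=[{"dx": 0.04,"spin": -0.002},{"dx": 0.04},{"dx": 0.04},{"dx": 0.04},{"dx": 0.04},{"dx": 0.04},{"dx": 0.04},{"dx": 0.04},{"dx": 0.04,"dy": 0.01},{"dx": 0.04,"dy": 0.01},{"dx": 0.04,"dy": 0.01},{"dx": 0.04,"dy": 0.01},{"dx": 0.04,"dy": 0.01},{"dx": 0.04,"dy": 0.01},{"dx": 0.032},{},{},{}])

```text
time: 40.82
tool_pos: [0.5697, 0.3815, 0.1276]
orientation: [-3.141, 0.002, 1.669]
contact_force: [0.4, -0.6, -3.4]
grip_width: 0.0548
grip_force: 33.1
```

```bash
python3 -c "
from h import *
print(toolmove([.5704,.3828,.06],1.669))"
```

```text
([0.0013, 0.0009, 0.0676], np.float64(0.0002))
```

Call:
steer_hand(increments=[{"dy": 0.001,"dz": 0.02},{"dz": 0.02},{"dz": 0.02},{"dz": 0.008},{},{},{}])

```text
time: 41.4
tool_pos: [0.572, 0.3824, 0.0618]
orientation: [3.139, -0.001, 1.668]
contact_force: [-0.2, 0.7, -1.9]
grip_width: 0.055
grip_force: 33.1
```

```bash
python3 -c "
from h import *
print(toolmove([.5704,.3828,.017],1.669))"
```

```text
([0.0005, -0.0016, 0.0448], np.float64(-0.0011))
```

Call:
steer_hand(increments=[{"dy": -0.001,"dz": 0.01},{"dz": 0.01},{"dz": 0.01},{"dz": 0.006},{"dz": 0.005},{"dz": 0.002},{"dz": 0.001},{},{}])

```text
time: 42.15
tool_pos: [0.5691, 0.3817, 0.0173]
orientation: [-3.14, 0.002, 1.669]
contact_force: [-3.4, -3.8, 5.7]
grip_width: 0.0549
grip_force: 33.9
```

Call:
steer_hand(increments=[{},{},{},{},{"dz": -0.01},{"dz": -0.03},{"dz": -0.04},{"dz": -0.03},{},{}], finger_gap=0.078)

```text
time: 42.98
tool_pos: [0.5712, 0.3837, 0.1298]
orientation: [3.136, -0.003, 1.669]
contact_force: [0.8, -0.3, -0.5]
grip_width: 0.0781
grip_force: 0.0
```

```bash
python3 -c "
from h import *
print(toolmove([.5318,.097,.12],1.669))"
```

```text
([-0.2815, -0.0673, 0.0086], np.float64(-0.0002))
```

Call:
steer_hand(increments=[{"dx": -0.04},{"dx": -0.04},{"dx": -0.04},{"dx": -0.04,"dy": -0.01},{"dx": -0.04,"dy": -0.019},{"dx": -0.04,"dy": -0.019},{"dx": -0.04,"dy": -0.019},{"dx": -0.0015},{"dz": 0.03},{},{},{}], finger_gap=0.045)

```text
time: 43.98
tool_pos: [0.5331, 0.1037, 0.0964]
orientation: [-3.141, -0.0, 1.67]
contact_force: [-0.1, 0.1, 1.1]
grip_width: 0.045
grip_force: 0.0
```

Run:
```python
from h import *
for n in ("top","scene"):
    g=jars(n); print(n,[fitcap(g,n,j,z=.08,span=.012) for j in [(.5876,.2089),(.579,.2965),(.5704,.3841)]])
print(toolmove([.5318,.097,.022],1.669))
im=eyes.grab_frame("wrist"); cv2.imwrite("pics/f1.png",np.hstack([cv2.resize(im,(400,300)),cv2.resize(eyes.grab_frame("scene")[110:215,270:410],(400,300),interpolation=2)]))
```

```text
top [(np.float32(10.1), array([0.5716, 0.2209])), (np.float32(30.3), array([0.58  , 0.2975])), (np.float32(26.0), array([0.5704, 0.3851]))]
scene [(np.float32(16.5), array([0.5866, 0.2099])), (np.float32(17.7), array([0.576 , 0.2995])), (np.float32(28.6), array([0.5694, 0.3821]))]
([-0.0068, -0.0029, 0.0751], np.float64(0.0013))
```

View pics/f1.png

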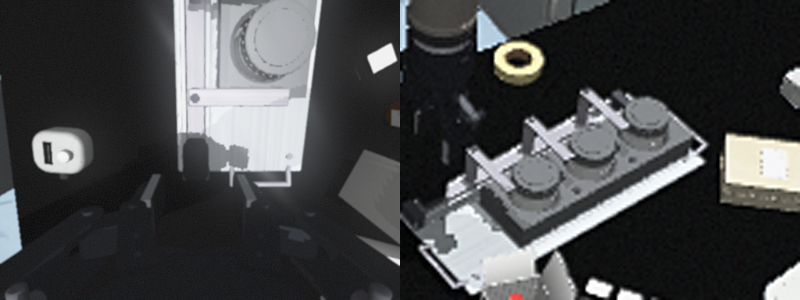

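All three full jars are seated upright with the arms between them, and the grip is at (196,155) in the wrist half. Now I close the lock.

Call:
steer_hand(increments=[{"dx": -0.005,"dy": -0.002,"dz": 0.02},{"dz": 0.02},{},{"dz": 0.01},{"dz": 0.01},{"dz": 0.01},{"dz": 0.005},{},{}])

```text
time: 44.93
tool_pos: [0.5318, 0.0977, 0.0211]
orientation: [-3.141, 0.0, 1.669]
contact_force: [0.2, -0.4, 0.9]
grip_width: 0.0451
grip_force: 0.0
```

Call:
steer_hand(increments=[{},{},{},{},{},{}], finger_gap=0, squeeze=30)

```text
time: 45.43
tool_pos: [0.5319, 0.0977, 0.0219]
orientation: [3.141, 0.0, 1.669]
contact_force: [-2.5, -1.0, 5.8]
grip_width: 0.0212
grip_force: 34.3
```

Call:
steer_hand(increments=[{"dx": 0.005},{"dx": 0.005},{"dx": 0.005},{"dx": 0.005},{"dx": 0.005},{"dx": 0.005},{"dx": 0.005},{"dx": 0.004},{"dx": 0.002},{"dx": 0.002},{},{},{}])

```text
time: 46.52
tool_pos: [0.5275, 0.14, 0.0219]
orientation: [-3.141, 0.001, 1.669]
contact_force: [-3.4, -2.2, 6.2]
grip_width: 0.021
grip_force: 34.5
```

Call:
steer_hand(increments=[{"dx": 0.002},{"dx": 0.002},{},{},{}])

```text
time: 46.93
tool_pos: [0.5273, 0.1414, 0.0219]
orientation: [-3.141, 0.005, 1.668]
contact_force: [-3.7, -7.0, 9.4]
grip_width: 0.0211
grip_force: 34.8
```

Call:
steer_hand(increments=[{"dx": 0.002},{"dx": 0.002},{},{},{}])

```text
time: 47.35
tool_pos: [0.5272, 0.1412, 0.0219]
orientation: [-3.139, 0.01, 1.666]
contact_force: [-2.9, -11.2, 12.0]
grip_width: 0.0213
grip_force: 35.3
```

Call:
steer_hand(increments=[{"dx": -0.003},{"dx": -0.001},{},{},{}])

```text
time: 47.77
tool_pos: [0.5273, 0.1414, 0.0219]
orientation: [-3.141, 0.005, 1.668]
contact_force: [-2.9, -5.7, 8.3]
grip_width: 0.0216
grip_force: 34.8
```

Run:
```python
from h import *
print(lockpos(eyes.grab_frame("top"))[0])
```

```text
[-0.071, -0.068, -0.009, 0.006, 0.081, 0.094]
```

It is against the stop, with the arms at −1.5 and +87.5 mm (centred over the nests). I release and retreat.

Call:
steer_hand(increments=[{},{},{},{"dz": -0.02},{"dz": -0.04},{"dz": -0.04},{"dz": -0.03},{"dx": -0.04,"dy": -0.005},{"dx": -0.04,"dy": -0.005},{"dx": -0.04,"dy": -0.005},{"dx": -0.04,"dy": -0.005},{"dx": -0.04,"dy": -0.005},{},{},{}], finger_gap=0.06)

```text
time: 49.07
tool_pos: [0.522, -0.0562, 0.1512]
orientation: [3.141, -0.001, 1.669]
contact_force: [0.2, 0.5, 0.2]
grip_width: 0.06
grip_force: 0.0
```

Run:
```python
from h import *
g=jars("top"); im=eyes.grab_frame("top"); print("lock",lockpos(im)[0]); s=jars("scene")
print([fitcap(g,"top",j,z=.08,span=.012) for j in [(.5876,.2089),(.579,.2965),(.5704,.3841)]])
print("tray jar",[fitcap(a,n,(.609,-.323),z=.0645,span=.03) for a,n in ((s,"scene"),(g,"top"))],traydiff(),
 "unplaced",[fitcap(s,"scene",j) for j in [(.657,-.071),(.653,-.186),(.56,-.068),(.568,-.2105)]])
```

```text
lock [-0.145, -0.095, -0.082, -0.008, 0.005, 0.081, 0.093]
[(np.float32(11.2), array([0.5896, 0.2099])), (np.float32(11.7), array([0.58  , 0.2975])), (np.float32(13.6), array([0.5714, 0.3851]))]
tray jar [(np.float32(30.6), array([ 0.608, -0.322])), (np.float32(19.6), array([ 0.609, -0.324]))] (((0.04283694850398945, -0.06429099807944283), 0.5581588132513894), np.float64(0.06666666666666667)) unplaced [(np.float32(0.7), array([ 0.646, -0.07 ])), (np.float32(0.4), array([ 0.656, -0.184])), (np.float32(0.7), array([ 0.562, -0.092])), (np.float32(0.7), array([ 0.567 , -0.1905]))]
```

```bash
python3 -c "
from bench import arm, eyes
print(arm.finish_job())"
```

```text
the job is handed in; nothing more can be done
None
```

I handed the job in, and no verdict came back: by my last camera check, three full jars stand in the nests with the lock back at its locked stop, and the one empty jar is upright in the tray, which one knock had shifted about 3 cm but left inside.

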